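# Put four mixed-up bench pieces back on their own stands

### The job

Four pieces were put down on one another's stands: put each back upright in the middle of its own stand, the lidded crucible on the square white tile, the open crucible on the six-sided metal plate, the dropper bottle on the oblong wooden board and the large tan rubber stopper on the round cork mat. Every stand holds only one piece, so set a piece aside on the empty three-sided grey plate whenever you need a free place, and leave that plate empty at the end. Never tip a piece over.

Things in the scene. Friction and masses are not known exactly. Their poses are not given: they have to be found in the camera images.
- lidded_mid (a point): Lidded crucible: white porcelain cup, 45 mm across the top, tapering to a 24 mm foot, 43 mm tall with its lid and lid knob (the lid is fixed; the cup's rim, 42 mm across, is 33 mm above the foot). 45 g. Point on its axis, 16.5 mm above its foot; z is up along its axis; yaw means nothing. Grip the cup across its upper half, 18 to 30 mm above the foot, where it is about 34 to 41 mm wide.
- opencup_mid (a point): Open crucible: white porcelain cup without a lid, 42 mm across the top, tapering to a 24 mm foot, 33 mm tall. 45 g. Point on its axis, 16.5 mm above its foot; z is up along its axis; yaw means nothing. Grip it from outside across its upper half, 18 to 30 mm above the foot, where it is about 34 to 41 mm wide.
- dropper_mid (a point): Dropper bottle: amber bottle with black collar and red rubber teat, round, 38 mm across, 109 mm tall over the teat. 85 g. Point on its axis, 45 mm above its foot, the height to grip; the body narrows to the collar above about 55 mm. z is up along its axis; yaw means nothing.
- stopper_mid (a point): Large rubber stopper: tan, round, 37 mm across, 28 mm tall (the smaller tan one of 24 mm and the red one of 29 mm, which stand on the bare bench, are not part of the job). 20 g. Point on its axis, 14 mm above its foot; z is up along its axis; yaw means nothing.
- tile_top (a point): Square white ceramic tile, 90 x 90 mm: the stand of the lidded crucible. Fixed to the bench, flat, 8 mm thick, no rim. The point is the centre of its top face (8 mm above the bench), z up, x and y along its sides.
- hexplate_top (a point): Six-sided plain steel plate, 100 mm over the corners: the stand of the open crucible. Fixed to the bench, flat, 8 mm thick, no rim. The point is the centre of its top face (8 mm above the bench), z up, x and y in its plane.
- board_top (a point): Oblong light wooden board, 80 x 130 mm: the stand of the dropper bottle. Fixed to the bench, flat, 8 mm thick, no rim. The point is the centre of its top face (8 mm above the bench), z up, y along its length.
- corkmat_top (a point): Round cork mat, 90 mm across: the stand of the large tan stopper. Fixed to the bench, flat, 8 mm thick, no rim. The point is the centre of its top face (8 mm above the bench), z up, x and y in its plane.
- triplate_top (a point): Three-sided grey plastic plate, 72 mm from its centre to each corner and 36 mm to each side: the spare place, empty at the start. Fixed to the bench, flat, 8 mm thick, no rim. The point is the centre of its top face (8 mm above the bench), z up, x and y in its plane.
Things that resemble listed ones, but are neither listed nor needed, are in the scene too. Of the things that look like the part that bears dropper_mid, the smaller one is meant.

How it is judged:
By the outcome, as a careful person would: the job done as asked, in the order asked, and still so for the second after the job is handed in, with the robot touching nothing.
It also fails if it takes over 141 s, if anything falls off the work surface, if the arm or the gripper's body presses on something with over 40 N, if the wrist force passes 120 N, or if a joint passes its speed limit or range.

### The arm

A 7-joint arm with a two-finger parallel gripper is mounted at the origin on a cart in front of the work surface, level with it; the furniture and walls round the work are solid. World frame = base frame: x ahead of the robot, y to its left, z up, the work surface at z = 0. Lengths are in m, angles in rad, forces in N, time in s.
With the tool pointing down it reaches from about 0.4 to 0.85 m from the base axis. Payload 10.4 kg.
Tool frame: the origin (TCP) lies at the very end of the fingers, on their centre line; the grasp point (between the pads) lies 19 mm behind it; z points along the fingers, y is the line along which they close (so a half turn about z gives the same grasp; the last joint's range is limited). The gripper opens to 87 mm and grips with 3 to 60 N. Pads are 19 mm wide; open, the fingers measure 117 mm over their backs; the gripper's body (75 mm by 190 mm) begins 51 mm behind the grasp point.
Start: joints at [-1.266, 0.332, -0.065, 1.46, 0.022, 1.35, -0.088], TCP at [0.201, 0.592, 0.223] pointing down, gripper open.
Joint ranges: [-2.6, 2.6], [-0.5, 2.12], [-1.47, 1.34], [0.16, 2.42], [-1.27, 4.41], [0.06, 2.06], [-2.6, 2.6]. Speed limits (rad/s): [2.22, 2.22, 2.79, 2.79, 3.14, 3.14, 3.14].

### API

Orientations are given as a unit quaternion [w, x, y, z].
In Python, from rig import arm, viewer gives the robot as it stands.
- The arm moves only by the tool jog_arm, never from a script. Its argument "increments" is a list of rows, each a list of 7 numbers: the gripper command: -1 is shut, 1 is fully open, values between are in proportion, then the shift along the world's x, y, z in m, then the turn, a rotation vector about the world's x, y, z in rad. In form: [[gripper, dx, dy, dz, rx, ry, rz], ...]. A call has 1 to 8 rows; each row shifts and turns the commanded pose from where the row before left it; what a row does not reach is not made up. A row lasts 1/8 s, in which the tool goes at most 62.5 mm and 10.7 degrees, less where a joint would pass 70% of its speed; a pose out of reach is approached as far as the arm can. A call is refused whole if a number of a shift passes 0.0625 or a number of a turn 0.188, either way. A call with a gripper value outside its range is refused whole. The fingers move at their own pace and stop on an object; "grip_force" is the grip in N (left out, the last holds). Time passes only in rows, so rows that do not move let the fingers close. It gives the time, the measured TCP pose, the force, the opening and the grip force at its end, in the units of the state.
- arm.read_state(): the state, without advancing time (a new reading comes with each control period).
- viewer.grab_frame(name): name is "scene" or "top" or "wrist"; returns (picture, depth): 480x640x3 uint8, red, green, blue; 480x640 float32, m along the optical axis (not along the pixel's ray), 0 where there is no reading.
- viewer.camera_params(name): a dict with "fov_y" (degrees; the focal length in pixels is half the picture's height over the tangent of half this angle, whatever the lens; pixels are square), "cx", "cy" (the principal point, pixels), "rvec" (rotation vector, rad) and "tvec" (3), from world to camera coordinates, as OpenCV has them; the wrist camera has in their place "hand_eye" (4x4, takes a point from camera to tool coordinates, whose origin is the TCP and whose axes are the flange's). Camera axes: x right, y down, z forward; pixel columns grow to the right and rows downward; lengths in m; the calibration is good to about 2 mm. A picture is of the moment at which its call begins: read the wrist's pose just before it. camera_params takes no time and is no camera call.
- arm.finish_job(): hands the job in; it is judged then, once.
The state is a dict: "time_s": time; "q": joint angles; "dq": joint speeds; "joint_torque": joint torques, N m; "ee_pos": TCP position; "eef_rot": TCP orientation; "force": force on the tool from outside, world axes, zero at the start; "moment": the same for the moment, N m; "width": opening from 0.0 (shut) to 1.0 (fully open); "grasp_force": force on a finger pad.
Only numpy, scipy, OpenCV 4.12 (cv2) and the standard library are available. Lean on these libraries where they do the work, as an engineer would, in place of code of your own. Each camera call takes 0.05 s, during which the arm holds its last target. There are 200 camera calls.

## Working session

There is one attempt and no reset: what is moved stays moved. The work goes in short steps, Python scripts to look and compute and a tool call to move; the robot and the scene stay as the last step left them, time stands still between calls to the robot, and variables do not carry over. Pictures are saved under pics/ and viewed, at most 14 in all, crops included, and the job is handed in when it is done.

Besides the shell and the picture viewer there is one more tool, called after "Request:" by a JSON object that holds its "name" and its "arguments". jog_arm: Moves the arm, as the interface text tells. Its arguments: {"type":"object","properties":{"increments":{"type":"array","items":{"type":"array","items":{"type":"number"}}},"grip_force":{"type":"number"}},"required":["increments"]}

```bash
mkdir -p pics; ls; python3 - <<'E'
from rig import arm, viewer
import cv2,numpy as np
s=arm.read_state();print(s)
for n in("scene","top"):
    p,d=viewer.grab_frame(n);cv2.imwrite(f"pics/{n}0.png",p[:,:,::-1]);np.savez(f"{n}0.npz",p=p,d=d);print(n,viewer.camera_params(n),(d>0).mean())
print(viewer.camera_params("wrist"))
E
```

```text
pics
{'time_s': 0.0, 'q': array([-1.26559815,  0.33283316, -0.06467935,  1.46088776,  0.02158944,
        1.34990697, -0.08850008]), 'dq': array([ 2.36065463e-04,  7.87494989e-04,  4.42155387e-05,  8.06481857e-04,
       -1.45871456e-03,  1.46656559e-03,  9.48693732e-04]), 'joint_torque': array([-4.59731673e-04, -6.23254323e+01,  2.44989427e-02, -3.89901888e+01,
       -6.13640249e-02,  3.96052958e-02,  1.56939200e-04]), 'ee_pos': array([0.2011199 , 0.59137122, 0.22180363]), 'eef_rot': array([-8.06273929e-05,  1.63167257e-01,  9.86598194e-01, -6.65327563e-04]), 'force': array([-0.77967741, -0.48242429,  0.18360254]), 'moment': array([0.01800525, 0.06151656, 0.00010236]), 'grasp_force': 0.0, 'width': 0.998999487669984}
scene {'fov_y': 54.409481886746335, 'cx': 319.5774616386842, 'cy': 240.674989569861, 'rvec': array([ 2.14147805, -0.97740015,  0.40742745]), 'tvec': array([-0.36227808,  0.31896366,  0.61211787])} 0.996064453125
top {'fov_y': 43.33409036450262, 'cx': 311.7383497142772, 'cy': 241.00272704512284, 'rvec': array([ 2.08850723, -2.14422872,  0.19341859]), 'tvec': array([0.01095961, 0.53582107, 1.11680691])} 0.9961653645833334
{'fov_y': 68.14027250152022, 'cx': 321.7420026117698, 'cy': 239.31927955358793, 'hand_eye': array([[ 3.19138525e-04, -9.69321526e-01, -2.45796007e-01,
         6.76746152e-02],
       [ 9.99999938e-01,  3.46526432e-04, -6.81745211e-05,
         5.53304262e-04],
       [ 1.51257844e-04, -2.45795970e-01,  9.69321576e-01,
        -1.62133888e-01],
       [ 0.00000000e+00,  0.00000000e+00,  0.00000000e+00,
         1.00000000e+00]])}
```

View pics/scene0.png

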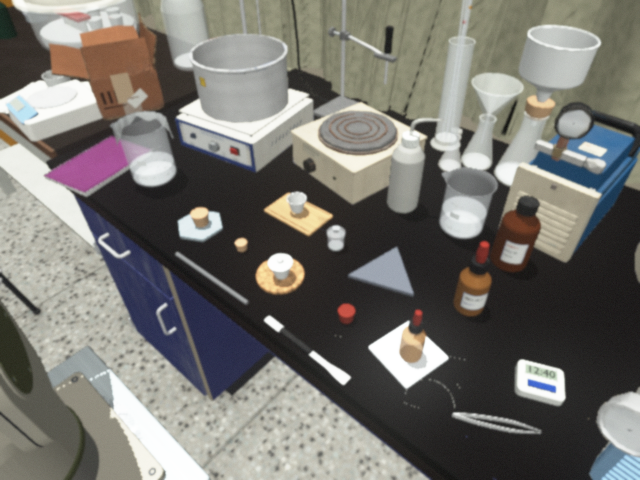

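View pics/top0.png

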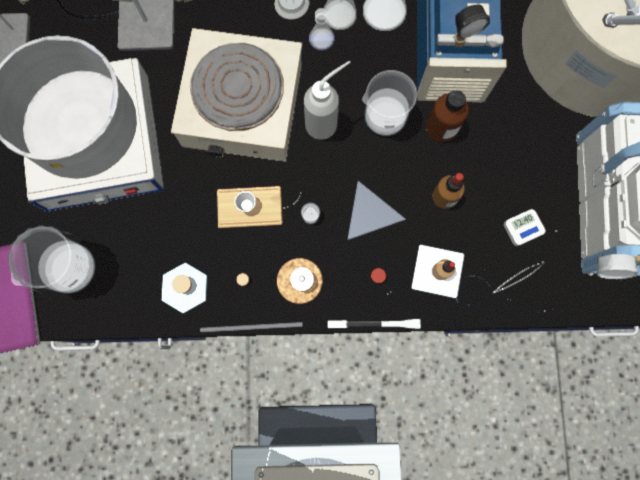

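The scene shows the pieces in a 4-cycle. In the top view, the lidded crucible is on the cork (302,279), the open cup on the board (245,203), the small dropper on the tile (445,268) and the stopper on the hex plate (181,284). The tri plate is at about (373,211).

```bash
cat >h.py <<'E'
import numpy as np,cv2
from rig import arm,viewer
from scipy.spatial.transform import Rotation as R
def cam(n,s=None):
    c=viewer.camera_params(n);f=240/np.tan(np.radians(c["fov_y"]/2))
    if n=="wrist":
        s=s or arm.read_state();q=s["eef_rot"];Rt=R.from_quat([q[1],q[2],q[3],q[0]]).as_matrix()
        H=c["hand_eye"];A=Rt@H[:3,:3];o=Rt@H[:3,3]+s["ee_pos"]
    else:
        A=cv2.Rodrigues(c["rvec"])[0].T;o=-A@c["tvec"]
    return f,c["cx"],c["cy"],A,o
def ray(C,uv,z):
    f,cx,cy,A,o=C;uv=np.atleast_2d(uv).astype(float)
    d=np.c_[(uv[:,0]-cx)/f,(uv[:,1]-cy)/f,np.ones(len(uv))]@A.T
    return (o+d*((z-o[2])/d[:,2])[:,None])[:,:2]
def cloud(C,d):
    f,cx,cy,A,o=C;v,u=np.mgrid[:480,:640]
    return np.stack([(u-cx)/f*d,(v-cy)/f*d,d],-1)@A.T+o
def proj(C,p):
    f,cx,cy,A,o=C;q=(np.asarray(p)-o)@A;return q[:2]/q[2]*f+[cx,cy]
E
python3 - <<'E'
from h import *
D=np.load("top0.npz");C=cam("top");P=cloud(C,D["d"]);p=D["p"]
hsv=cv2.cvtColor(p,cv2.COLOR_RGB2HSV)
print("bench z",np.median(P[225:240,230:420,2]),"cam",C[4],"ee px",proj(C,[.2,.59,.22]))
st=dict(tile=(438,271),hex=(184,287),board=(249,207),cork=(300,281),tri=(373,211))
bright=(p.max(2)>75).astype(np.uint8)
n,l,S,_=cv2.connectedComponentsWithStats(bright)
for k,(u,v) in st.items():
    w=l[v-25:v+25,u-25:u+25];i=np.bincount(w[w>0]).argmax()
    m=(l==i).astype(np.uint8);c=max(cv2.findContours(m,0,2)[0],key=cv2.contourArea)
    xy=ray(C,c[:,0],.008).astype(np.float32)
    r=cv2.minAreaRect(xy*1000);tri=cv2.minEnclosingTriangle((xy*1000).reshape(-1,1,2))[1]
    M=cv2.moments((xy*1e4).reshape(-1,1,2))
    print(k,S[i],"rect",np.round(r[0]),np.round(r[1]),round(r[2]),"cen",M["m10"]/M["m00"]/10,M["m01"]/M["m00"]/10,"circ",cv2.minEnclosingCircle(xy*1000),tri.mean(0) if k=="tri" else "")
    X=P[v-40:v+40,u-40:u+40].reshape(-1,3);cx,cy=np.array(r[0])/1000
    X=X[(np.hypot(X[:,0]-cx,X[:,1]-cy)<.05)&(X[:,2]>.018)]
    if len(X)>20:
        T=X[X[:,2]>np.percentile(X[:,2],99)-.01];print("   obj n",len(X),"zmax",np.percentile(X[:,2],99),"ctr",X.min(0),X.max(0),"top",T.mean(0))
E
```

```text
bench z 0.0008263708045435081 cam [ 0.31325977 -0.01118319  1.19842617] ee px [-63.95480529 441.89647422]
tile [ 411  244   54   59 2170] rect [ 474. -250.] [ 95. 100.] 77 cen 477.4377534760939 -250.66951563237234 circ ((473.45159912109375, -252.07073974609375), 67.38249969482422) 
   obj n 387 zmax 0.11771128299792251 ctr [ 0.45603356 -0.27072848  0.01876414] [ 0.49317189 -0.23631251  0.11999381] top [ 0.47323615 -0.2547155   0.11365486]
hex [ 161  262   46   52 1793] rect [458. 254.] [102.  89.] 0 cen 457.902574228625 253.5290693874215 circ ((457.7730407714844, 253.17755126953125), 50.903263092041016) 
   obj n 287 zmax 0.041979794752063156 ctr [0.44323268 0.23456142 0.01877072] [0.47934128 0.27040728 0.04310457] top [0.46092354 0.25283874 0.03645658]
board [ 216  185   67   43 2575] rect [620. 123.] [ 83. 133.] 2 cen 619.4971819451187 122.97311647247753 circ ((619.5723266601562, 122.76641845703125), 75.84739685058594) 
   obj n 226 zmax 0.04444338484800847 ctr [0.60127812 0.10892964 0.01827342] [0.64162417 0.14894921 0.04602492] top [0.62433451 0.13022952 0.04023727]
cork [ 276  258   47   46 1702] rect [466.  24.] [91. 90.] 88 cen 465.77079787434667 24.23524396579329 circ ((465.89215087890625, 24.167198181152344), 46.400691986083984) 
   obj n 421 zmax 0.05198405108249623 ctr [ 0.44167373 -0.00191044  0.03792452] [0.4852521  0.04082763 0.0549569 ] top [0.4629414  0.01882717 0.04525529]
tri [ 347  181   59   59 1705] rect [ 587. -111.] [123. 108.] 48 cen 599.8282646891538 -122.31707974115913 circ ((599.4222412109375, -122.8367691040039), 70.88734436035156) [[ 599.7911  -122.19233]]
```

```bash
python3 - <<'E'
import cv2
p=cv2.imread("pics/top0.png");cv2.imwrite("pics/top0c.png",cv2.resize(p[160:330,150:490],None,fx=2.35,fy=2.35,interpolation=2))
E
```

```text
(no output)
```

View pics/top0c.png

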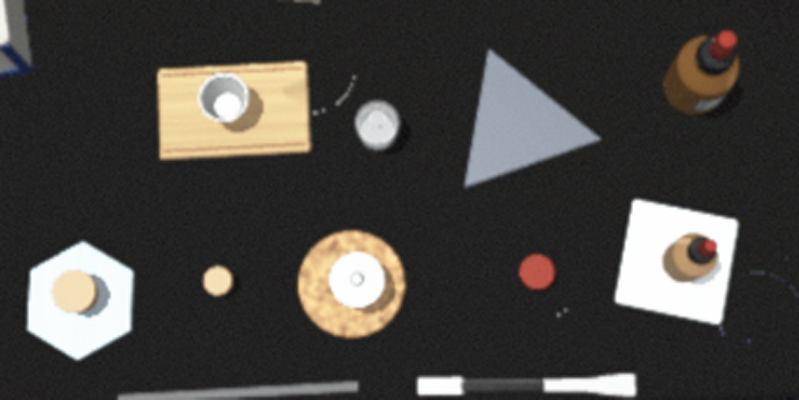

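Setting out for the stopper on the hex plate, which goes to the spare plate first.

Request:
{"name": "jog_arm", "arguments": {"increments": [[1, 0.036, -0.047, 0.004, 0, 0, 0.164], [1, 0.036, -0.047, 0.004, 0, 0, 0.164], [1, 0.036, -0.047, 0, 0, 0, 0], [1, 0.036, -0.047, 0, 0, 0, 0], [1, 0.036, -0.047, 0, 0, 0, 0], [1, 0.036, -0.047, 0, 0, 0, 0], [1, 0.036, -0.047, 0, 0, 0, 0], [1, 0, 0, -0.02, 0, 0, 0]], "grip_force": 20}}

```text
time_s: 1.1
ee_pos: [0.4568, 0.2583, 0.2115]
eef_rot: [0.001, 0.004, 1.0, 0.0]
force: [-1.2, 1.0, 0.2]
width: 1.001
grasp_force: 0.0
```

```bash
cat >look.py <<'E'
import sys
from h import *
n=sys.argv[1];s=arm.read_state();C=cam("wrist",s) 
p,d=viewer.grab_frame("wrist");cv2.imwrite(f"pics/{n}.png",p[:,:,::-1]);np.savez(n+".npz",p=p,d=d);
import pickle;pickle.dump(C,open(n+".pkl","wb"))
q=s["eef_rot"];print(s["time_s"],s["ee_pos"].round(4),R.from_quat([q[1],q[2],q[3],q[0]]).as_matrix().round(3).tolist(),s["q"].round(2))
P=cloud(C,d)
for a in sys.argv[2:]:
    x,y,r,z0,z1=map(float,a.split(","))
    m=(np.hypot(P[...,0]-x,P[...,1]-y)<r)&(P[...,2]>z0)&(P[...,2]<z1)&(d>0)
    X=P[m]
    if len(X)<20: print(a,"few");continue
    lo,hi=np.percentile(X,[1,99],axis=0);c,rad=cv2.minEnclosingCircle(X[:,:2].astype(np.float32)*1000)
    print(a,len(X),"lo",lo.round(4),"hi",hi.round(4),"mid",((lo+hi)/2).round(4),"circ",np.round(c),round(rad,1))
E
python3 look.py w1 .461,.2525,.04,.025,.08 .458,.253,.08,.004,.014 .4635,.0195,.04,.03,.08
```

```text
1.1 [0.4568 0.2583 0.2115] [[-1.0, 0.008, 0.003], [0.008, 1.0, 0.0], [-0.003, 0.0, -1.0]] [-0.76  0.11  0.17  1.75 -0.02  1.28  0.98]
.461,.2525,.04,.025,.08 1075 lo [0.4433 0.236  0.034 ] hi [0.4773 0.27   0.0376] mid [0.4603 0.253  0.0358] circ [461. 253.] 18.2
.458,.253,.08,.004,.014 4736 lo [0.4112 0.2115 0.0062] hi [0.5002 0.2957 0.0098] mid [0.4557 0.2536 0.008 ] circ [457. 253.] 49.6
.4635,.0195,.04,.03,.08 1791 lo [ 0.4422 -0.0019  0.0315] hi [0.4834 0.0401 0.0508] mid [0.4628 0.0191 0.0412] circ [463.  19.] 23.0
```

Request:
{"name": "jog_arm", "arguments": {"increments": [[1, 0.004, -0.005, -0.05, 0, 0, 0], [1, 0, 0, -0.05, 0, 0, 0], [1, 0, 0, -0.05, 0, 0, 0], [1, 0, 0, -0.035, 0, 0, 0], [1, 0, 0, -0.015, 0, 0, 0], [1, 0, 0, 0, 0, 0, 0], [1, 0, 0, 0, 0, 0, 0]], "grip_force": 15}}

```text
time_s: 2.02
ee_pos: [0.4578, 0.2584, 0.0116]
eef_rot: [0.001, -0.0, 1.0, 0.001]
force: [0.7, 0.2, -0.3]
width: 1.001
grasp_force: 0.0
```

Request:
{"name": "jog_arm", "arguments": {"increments": [[-1, 0, 0, 0, 0, 0, 0], [-1, 0, 0, 0, 0, 0, 0], [-1, 0, 0, 0, 0, 0, 0], [-1, 0, 0, 0, 0, 0, 0], [-1, 0, 0, 0, 0, 0, 0], [-1, 0, 0, 0, 0, 0, 0]]}}

```text
time_s: 2.78
ee_pos: [0.4572, 0.2577, 0.0106]
eef_rot: [-0.0, -0.0, 1.0, -0.0]
force: [-0.6, -0.2, 0.3]
width: 0.413
grasp_force: 15.0
```

Request:
{"name": "jog_arm", "arguments": {"increments": [[-1, 0, 0, 0.03, 0, 0, 0], [-1, 0, 0, 0.05, 0, 0, 0], [-1, 0, 0, 0.03, 0, 0, 0], [-1, 0.017, -0.045, 0, 0, 0, 0], [-1, 0.017, -0.045, 0, 0, 0, 0], [-1, 0.017, -0.045, 0, 0, 0, 0], [-1, 0.017, -0.045, 0, 0, 0, 0], [-1, 0.017, -0.045, 0, 0, 0, 0]]}}

```text
time_s: 3.78
ee_pos: [0.5426, 0.0313, 0.1207]
eef_rot: [0.0, -0.0, 1.0, 0.0]
force: [0.9, -0.1, 0.7]
width: 0.415
grasp_force: 15.0
```

Request:
{"name": "jog_arm", "arguments": {"increments": [[-1, 0.017, -0.045, 0, 0, 0, -0.15], [-1, 0.017, -0.045, 0, 0, 0, -0.15], [-1, 0.017, -0.045, 0, 0, 0, -0.15], [-1, 0.0045, -0.0175, 0, 0, 0, -0.15], [-1, 0, 0, -0.04, 0, 0, 0], [-1, 0, 0, -0.04, 0, 0, 0], [-1, 0, 0, 0, 0, 0, 0], [-1, 0, 0, 0, 0, 0, 0]]}}

```text
time_s: 4.78
ee_pos: [0.5985, -0.12, 0.0421]
eef_rot: [0.001, 0.295, 0.955, 0.0]
force: [0.4, 0.5, 1.0]
width: 0.416
grasp_force: 15.0
```

Request:
{"name": "jog_arm", "arguments": {"increments": [[-1, 0, 0, -0.02, 0, 0, 0], [-1, 0, 0, -0.0105, 0, 0, 0], [-1, 0, 0, 0, 0, 0, 0], [0, 0, 0, 0, 0, 0, 0], [0.2, 0, 0, 0, 0, 0, 0], [0.5, 0, 0, 0, 0, 0, 0], [1, 0, 0, 0, 0, 0, 0], [1, 0, 0, 0.03, 0, 0, 0]]}}

```text
time_s: 5.78
ee_pos: [0.5961, -0.1194, 0.0385]
eef_rot: [-0.002, 0.295, 0.955, -0.0]
force: [-0.4, 0.3, 0.3]
width: 0.853
grasp_force: 0.0
```

Request:
{"name": "jog_arm", "arguments": {"increments": [[1, 0, 0, 0.05, 0, 0, 0], [1, 0, 0, 0.05, 0, 0, 0], [1, 0, 0.04, 0.03, 0, 0, 0.15], [1, 0, 0.05, 0, 0, 0, 0.15], [1, 0, 0.05, 0, 0, 0, 0.15], [1, 0, 0.05, 0, 0, 0, 0.15], [1, 0, 0.045, 0, 0, 0, 0], [1, 0, 0, 0, 0, 0, 0]]}}

```text
time_s: 6.78
ee_pos: [0.597, 0.1203, 0.1698]
eef_rot: [-0.0, -0.003, 1.0, 0.001]
force: [-0.5, -0.6, -0.7]
width: 0.997
grasp_force: 0.0
```

```bash
python3 look.py w2 .6215,.129,.035,.025,.08 .62,.123,.09,.004,.014 .6,-.122,.035,.025,.08 ; python3 - <<'E'
from h import *
p,d=viewer.grab_frame("top");P=cloud(cam("top"),d)
X=P[(np.hypot(P[...,0]-.6,P[...,1]+.122)<.04)&(P[...,2]>.018)&(P[...,2]<.06)];print(len(X),X.min(0),X.max(0))
E
```

```text
6.775 [0.597  0.1203 0.1698] [[-1.0, -0.007, -0.001], [-0.007, 1.0, 0.002], [0.001, 0.002, -1.0]] [-0.53  0.33  0.32  1.59 -0.11  1.23  1.39]
.6215,.129,.035,.025,.08 1011 lo [0.6004 0.1079 0.0254] hi [0.6402 0.148  0.0426] mid [0.6203 0.128  0.034 ] circ [620. 128.] 21.2
.62,.123,.09,.004,.014 9670 lo [0.5786 0.0597 0.0054] hi [0.6567 0.1864 0.0124] mid [0.6176 0.123  0.0089] circ [618. 123.] 74.8
.6,-.122,.035,.025,.08 1650 lo [ 0.5829 -0.1374  0.0257] hi [ 0.6166 -0.1033  0.0377] mid [ 0.5998 -0.1203  0.0317] circ [ 600. -121.] 18.8
270 [ 0.58237389 -0.13822441  0.01964452] [ 0.61896068 -0.10375125  0.04207312]
```

Request:
{"name": "jog_arm", "arguments": {"increments": [[1, 0.023, 0.012, -0.03, 0, 0, 0], [1, 0, 0, -0.05, 0, 0, 0], [1, 0, 0, 0, 0, 0, 0], [1, 0, 0, 0, 0, 0, 0]]}}

```text
time_s: 7.38
ee_pos: [0.6216, 0.1262, 0.092]
eef_rot: [0.001, 0.001, 1.0, 0.0]
force: [0.1, 0.1, 1.2]
width: 1.001
grasp_force: 0.0
```

Request:
{"name": "jog_arm", "arguments": {"increments": [[1, 0, 0.001, -0.04, 0, 0, 0], [1, 0, 0, -0.025, 0, 0, 0], [1, 0, 0, -0.013, 0, 0, 0], [1, 0, 0, 0, 0, 0, 0], [-1, 0, 0, 0, 0, 0, 0], [-1, 0, 0, 0, 0, 0, 0], [-1, 0, 0, 0, 0, 0, 0], [-1, 0, 0, 0, 0, 0, 0]]}}

```text
time_s: 8.38
ee_pos: [0.6208, 0.1283, 0.0123]
eef_rot: [0.0, -0.0, 1.0, 0.0]
force: [0.6, 0.4, -0.1]
width: 0.629
grasp_force: 0.0
```

Request:
{"name": "jog_arm", "arguments": {"increments": [[-1, 0, 0, 0, 0, 0, 0], [-1, 0, 0, 0, 0, 0, 0]]}}

```text
time_s: 8.62
ee_pos: [0.6207, 0.1281, 0.0121]
eef_rot: [-0.0, -0.0, 1.0, -0.0]
force: [0.3, -0.2, 1.5]
width: 0.44
grasp_force: 14.9
```

Request:
{"name": "jog_arm", "arguments": {"increments": [[-1, 0, 0, 0.015, 0, 0, 0], [-1, 0, 0, 0.03, 0, 0, 0], [-1, 0, 0, 0.03, 0, 0, 0], [-1, -0.0327, 0.0251, 0, 0, 0, 0], [-1, -0.0327, 0.0251, 0, 0, 0, 0], [-1, -0.0327, 0.0251, 0, 0, 0, 0], [-1, -0.0327, 0.0251, 0, 0, 0, 0], [-1, -0.0327, 0.0251, 0, 0, 0, 0]]}}

```text
time_s: 9.62
ee_pos: [0.4564, 0.2546, 0.0882]
eef_rot: [0.001, -0.0, 1.0, 0.0]
force: [0.5, 0.8, -0.4]
width: 0.44
grasp_force: 15.0
```

Request:
{"name": "jog_arm", "arguments": {"increments": [[-1, 0, 0, -0.03, 0, 0, 0], [-1, 0, 0, -0.025, 0, 0, 0], [-1, 0, 0, -0.01, 0, 0, 0], [-1, 0, 0, 0, 0, 0, 0], [-1, 0, 0, 0, 0, 0, 0]]}}

```text
time_s: 10.25
ee_pos: [0.4579, 0.2541, 0.0232]
eef_rot: [0.001, 0.0, 1.0, 0.0]
force: [0.7, -0.4, -0.6]
width: 0.44
grasp_force: 15.0
```

Request:
{"name": "jog_arm", "arguments": {"increments": [[-1, 0, 0, -0.007, 0, 0, 0], [-1, 0, 0, -0.0035, 0, 0, 0], [-1, 0, 0, 0, 0, 0, 0], [0, 0, 0, 0, 0, 0, 0], [0.2, 0, 0, 0, 0, 0, 0], [0.5, 0, 0, 0, 0, 0, 0], [1, 0, 0, 0, 0, 0, 0], [1, 0, 0, 0, 0, 0, 0]]}}

```text
time_s: 11.25
ee_pos: [0.4572, 0.2538, 0.0115]
eef_rot: [-0.0, -0.0, 1.0, 0.0]
force: [0.5, 0.2, -0.4]
width: 0.855
grasp_force: 0.0
```

Request:
{"name": "jog_arm", "arguments": {"increments": [[1, 0, 0, 0.04, 0, 0, 0], [1, 0, 0, 0.06, 0, 0, 0], [1, 0, 0, 0.06, 0, 0, 0], [1, 0, 0, 0.03, 0, 0, 0], [1, 0, 0, 0, 0, 0, 0], [1, 0, 0, 0, 0, 0, 0]]}}

```text
time_s: 12.0
ee_pos: [0.4568, 0.2535, 0.2006]
eef_rot: [-0.001, -0.0, 1.0, -0.0]
force: [0.2, 0.0, -1.4]
width: 1.0
grasp_force: 0.0
```

```bash
python3 look.py w3 .4575,.2535,.035,.025,.08 .458,.253,.08,.004,.014
```

```text
12.0 [0.4568 0.2535 0.2006] [[-1.0, -0.0, -0.001], [-0.0, 1.0, -0.001], [0.001, -0.001, -1.0]] [-0.82  0.12  0.25  1.77 -0.03  1.26  1.  ]
.4575,.2535,.035,.025,.08 886 lo [0.4373 0.2332 0.0253] hi [0.477  0.2737 0.0426] mid [0.4571 0.2535 0.034 ] circ [457. 253.] 21.0
.458,.253,.08,.004,.014 4997 lo [0.4117 0.2113 0.0062] hi [0.5001 0.2956 0.0129] mid [0.4559 0.2535 0.0096] circ [457. 254.] 49.6
```

View pics/w3.png

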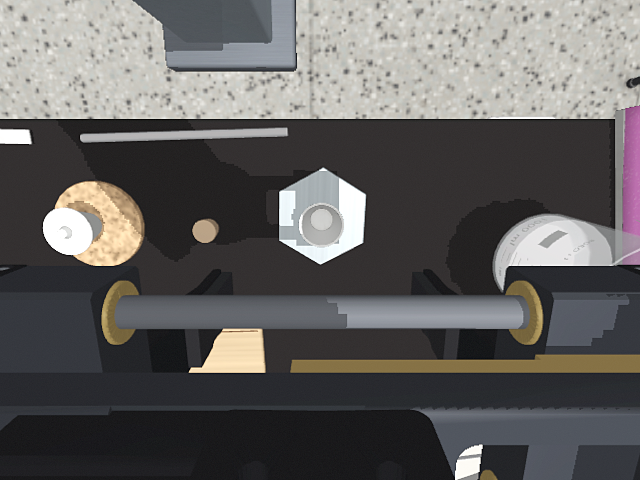

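The open cup stands in the middle of the hex plate (rim at 321,226, hex centre ~322,216 before parallax). The dropper is next: its teat would hit the gripper body in a vertical grip, so I'll grip it tilted.

Request:
{"name": "jog_arm", "arguments": {"increments": [[1, 0.01, -0.056, 0.01, 0, 0, 0], [1, 0.01, -0.056, 0.01, 0, 0, 0], [1, 0.01, -0.056, 0.01, 0, 0, 0], [1, 0.01, -0.056, 0, 0, 0, 0], [1, 0, -0.056, 0, 0, 0, 0], [1, 0, -0.056, 0, 0, 0, 0], [1, 0, -0.056, 0, 0, 0, 0], [1, 0, -0.056, 0, 0, 0, 0]]}}

```text
time_s: 13.05
ee_pos: [0.4965, -0.1958, 0.2304]
eef_rot: [-0.001, -0.0, 1.0, 0.0]
force: [0.9, -0.2, -0.6]
width: 0.999
grasp_force: 0.0
```

Request:
{"name": "jog_arm", "arguments": {"increments": [[1, 0, 0, 0, 0, 0, 0], [1, 0, 0, 0, 0, 0, 0]]}}

```text
time_s: 13.3
ee_pos: [0.4968, -0.1937, 0.2304]
eef_rot: [-0.001, -0.0, 1.0, 0.0]
force: [0.4, 1.1, -0.3]
width: 0.997
grasp_force: 0.0
```

```bash
python3 look.py w4 .4746,-.2535,.04,.02,.05 .4746,-.2535,.04,.05,.065 .4746,-.2535,.04,.095,.125 .476,-.243,.1,.004,.014 .62,-.26,.06,.02,.3; python3 - <<'E'
from h import *
C=cam("top");print(ray(C,[[438,271.3]],.008))
E
```

```text
13.3 [ 0.4968 -0.1937  0.2304] [[-1.0, -0.0, -0.002], [-0.0, 1.0, 0.0], [0.002, 0.0, -1.0]] [-0.32  0.13  0.67  1.72 -0.08  1.32  1.94]
.4746,-.2535,.04,.02,.05 158 lo [ 0.456  -0.2569  0.0206] hi [ 0.4843 -0.2371  0.0496] mid [ 0.4701 -0.247   0.0351] circ [ 470. -249.] 16.8
.4746,-.2535,.04,.05,.065 464 lo [ 0.4559 -0.2734  0.0514] hi [ 0.4914 -0.2376  0.0649] mid [ 0.4737 -0.2555  0.0581] circ [ 474. -255.] 18.4
.4746,-.2535,.04,.095,.125 235 lo [ 0.4671 -0.2607  0.0965] hi [ 0.478  -0.2503  0.1171] mid [ 0.4726 -0.2555  0.1068] circ [ 473. -256.] 6.4
.476,-.243,.1,.004,.014 5362 lo [ 0.4276 -0.2992  0.0059] hi [ 0.5244 -0.2022  0.0101] mid [ 0.476  -0.2507  0.008 ] circ [ 465. -231.] 85.8
.62,-.26,.06,.02,.3 2089 lo [ 0.6042 -0.2968  0.0409] hi [ 0.6429 -0.2492  0.1134] mid [ 0.6235 -0.273   0.0771] circ [ 628. -274.] 25.9
[[ 0.47631008 -0.25161637]]
```

View pics/w4.png

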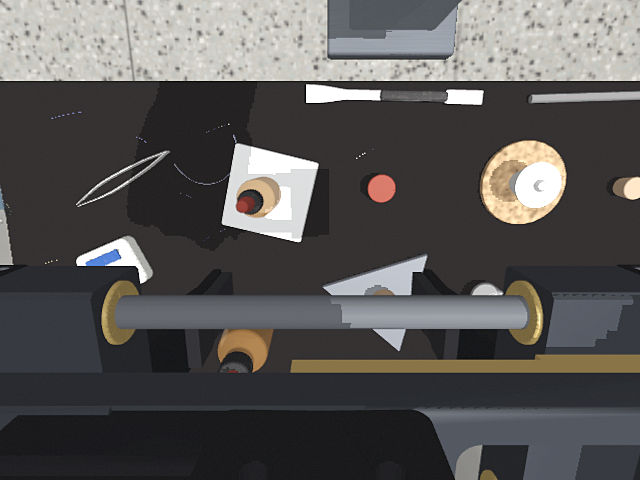

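```bash
python3 - <<'E'
from h import *
d=np.load("w4.npz")["d"];c=viewer.camera_params("wrist");H=c["hand_eye"];f=240/np.tan(np.radians(c["fov_y"]/2))
for v in (295,312,325,340,362,368,385,420,470):
  for u in (330,480):
    p=H@[(u-c["cx"])/f*d[v,u],(v-c["cy"])/f*d[v,u],d[v,u],1];print(v,u,p[:3].round(3))
for u,v in((215,290),(222,290),(200,330),(120,290)):
    p=H@[(u-c["cx"])/f*d[v,u],(v-c["cy"])/f*d[v,u],d[v,u],1];print("finger",u,v,p[:3].round(3))
E
```

```text
295 330 [ 0.033  0.003 -0.082]
295 480 [ 0.034  0.039 -0.083]
312 330 [ 0.031  0.003 -0.087]
312 480 [ 0.031  0.037 -0.087]
325 330 [ 0.028  0.003 -0.087]
325 480 [ 0.028  0.037 -0.087]
340 330 [-0.159  0.011  0.23 ]
340 480 [ 0.011  0.049 -0.065]
362 330 [ 0.024  0.003 -0.096]
362 480 [ 0.024  0.034 -0.096]
368 330 [ 0.024  0.003 -0.098]
368 480 [ 0.024  0.033 -0.098]
385 330 [ 0.026  0.002 -0.106]
385 480 [ 0.027  0.029 -0.107]
420 330 [ 0.026  0.002 -0.115]
420 480 [ 0.024  0.027 -0.112]
470 330 [ 0.067  0.001 -0.162]
470 480 [-0.027  0.049 -0.075]
finger 215 290 [ 0.011 -0.044 -0.024]
finger 222 290 [ 0.008 -0.043 -0.017]
finger 200 330 [ 0.005 -0.043 -0.047]
finger 120 290 [ 0.036 -0.046 -0.085]
```

Request:
{"name": "jog_arm", "arguments": {"increments": [[1, -0.01, -0.01, 0.01, 0, 0, -0.175], [1, -0.01, -0.01, 0.01, 0, 0, -0.175], [1, 0, -0.01, 0, 0, 0, -0.175], [1, 0, -0.01, 0, 0, 0, -0.175], [1, 0, -0.01, 0, 0, 0, -0.175], [1, 0, -0.01, 0, 0, 0, -0.175], [1, 0, -0.01, 0, 0, 0, -0.175], [1, 0, 0, 0, 0, 0, -0.175]]}}

```text
time_s: 14.35
ee_pos: [0.4774, -0.2634, 0.2511]
eef_rot: [-0.0, 0.646, 0.764, -0.0]
force: [1.0, -0.6, -0.4]
width: 0.999
grasp_force: 0.0
```

Request:
{"name": "jog_arm", "arguments": {"increments": [[1, 0, 0, 0, 0, 0, -0.171], [1, 0, 0, 0, -0.14, 0, 0], [1, 0, 0, 0, -0.14, 0, 0], [1, 0, 0, 0, -0.14, 0, 0], [1, 0, 0, 0, -0.14, 0, 0], [1, 0, 0, 0, -0.14, 0, 0], [1, 0, 0, 0, -0.14, 0, 0], [1, 0, 0, 0, 0, 0, 0]]}}

```text
time_s: 15.35
ee_pos: [0.4777, -0.2612, 0.2499]
eef_rot: [0.288, 0.643, 0.648, -0.289]
force: [0.3, 0.2, 0.6]
width: 1.001
grasp_force: 0.0
```

```bash
python3 look.py w5 .4746,-.2555,.04,.05,.065 .4746,-.2535,.04,.095,.125
```

```text
15.35 [ 0.4777 -0.2612  0.2499] [[-0.007, 1.0, 0.002], [0.667, 0.006, -0.745], [-0.745, -0.004, -0.667]] [-0.73  0.07  0.66  1.98  0.84  1.29 -0.38]
.4746,-.2555,.04,.05,.065 1161 lo [ 0.4564 -0.2644  0.0502] hi [ 0.4916 -0.2367  0.0649] mid [ 0.474  -0.2506  0.0575] circ [ 474. -255.] 18.8
.4746,-.2535,.04,.095,.125 524 lo [ 0.4674 -0.2597  0.0953] hi [ 0.4787 -0.2497  0.1165] mid [ 0.473  -0.2547  0.1059] circ [ 473. -255.] 6.3
```

Request:
{"name": "jog_arm", "arguments": {"increments": [[1, -0.003, -0.007, -0.04, 0, 0, 0], [1, 0, 0, -0.04, 0, 0, 0], [1, 0, 0, -0.02, 0, 0, 0], [1, 0, 0, 0, 0, 0, 0], [1, 0, 0, 0, 0, 0, 0], [1, 0, 0, 0, 0, 0, 0]]}}

```text
time_s: 16.15
ee_pos: [0.4748, -0.2713, 0.1526]
eef_rot: [0.289, 0.646, 0.645, -0.287]
force: [0.3, -0.2, -0.3]
width: 1.003
grasp_force: 0.0
```

Request:
{"name": "jog_arm", "arguments": {"increments": [[1, -0.001, 0.002, -0.03, 0, 0, 0], [1, 0, 0, -0.03, 0, 0, 0], [1, 0, 0, -0.03, 0, 0, 0], [1, 0, 0, -0.017, 0, 0, 0], [1, 0, 0, 0, 0, 0, 0], [1, 0, 0, 0, 0, 0, 0]]}}

```text
time_s: 16.9
ee_pos: [0.4738, -0.2693, 0.0455]
eef_rot: [0.289, 0.646, 0.645, -0.288]
force: [-0.5, 0.6, 0.3]
width: 1.001
grasp_force: 0.0
```

```bash
python3 look.py w6 .474,-.255,.04,.05,.065;python3 - <<'E'
from h import *
p,d=viewer.grab_frame("scene");cv2.imwrite("pics/s1.png",cv2.resize(p[200:440,240:560],None,fx=2,fy=2)[:,:,::-1])
E
```

```text
16.9 [ 0.4738 -0.2693  0.0455] [[0.001, 1.0, 0.001], [0.668, 0.0, -0.745], [-0.745, 0.001, -0.668]] [-0.64  0.48  0.63  2.12  0.79  0.85 -0.66]
.474,-.255,.04,.05,.065 1376 lo [ 0.4571 -0.2501  0.0501] hi [ 0.4911 -0.2362  0.0581] mid [ 0.4741 -0.2431  0.0541] circ [ 474. -252.] 18.1
```

View pics/s1.png

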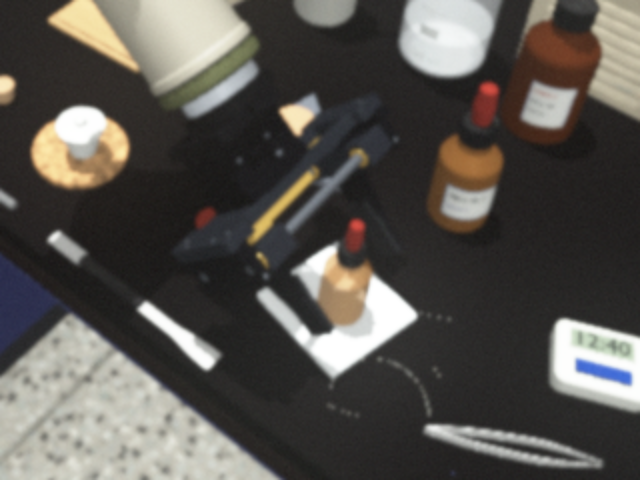

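The fingers straddle the bottle (345,290) and its teat clears the palm, so I'm closing.

Request:
{"name": "jog_arm", "arguments": {"increments": [[-1, 0, 0, 0, 0, 0, 0], [-1, 0, 0, 0, 0, 0, 0], [-1, 0, 0, 0, 0, 0, 0], [-1, 0, 0, 0, 0, 0, 0], [-1, 0, 0, 0, 0, 0, 0], [-1, 0, 0, 0, 0, 0, 0], [-1, 0, 0, 0, 0, 0, 0]], "grip_force": 25}}

```text
time_s: 17.88
ee_pos: [0.4733, -0.2693, 0.0446]
eef_rot: [0.288, 0.646, 0.646, -0.288]
force: [0.4, 1.0, 0.6]
width: 0.411
grasp_force: 24.9
```

Request:
{"name": "jog_arm", "arguments": {"increments": [[-1, 0, 0, 0.015, 0, 0, 0], [-1, 0, 0, 0.03, 0, 0, 0], [-1, 0, 0, 0.03, 0, 0, 0], [-1, 0, 0, 0, 0, 0, 0]]}}

```text
time_s: 18.38
ee_pos: [0.4741, -0.2693, 0.1216]
eef_rot: [0.289, 0.647, 0.645, -0.287]
force: [-0.4, 1.0, -1.2]
width: 0.412
grasp_force: 24.9
```

Request:
{"name": "jog_arm", "arguments": {"increments": [[-1, 0.017, 0.042, 0, 0, 0, 0.078], [-1, 0.017, 0.042, 0, 0, 0, 0.078], [-1, 0.017, 0.042, 0, 0, 0, 0.078], [-1, 0.017, 0.042, 0, 0, 0, 0.078], [-1, 0.017, 0.042, 0, 0, 0, 0.078], [-1, 0.017, 0.042, 0, 0, 0, 0.078], [-1, 0.017, 0.042, 0, 0, 0, 0.078], [-1, 0.017, 0.042, 0, 0, 0, 0.078]]}}

```text
time_s: 19.38
ee_pos: [0.6102, 0.0694, 0.1195]
eef_rot: [0.363, 0.414, 0.814, -0.185]
force: [0.3, 0.8, -0.7]
width: 0.411
grasp_force: 24.9
```

Request:
{"name": "jog_arm", "arguments": {"increments": [[-1, 0.017, 0.042, 0, 0, 0, 0.076], [-1, 0, 0, 0, 0, 0, 0], [-1, 0, 0, 0, 0, 0, 0], [-1, 0, 0, 0, 0, 0, 0]]}}

```text
time_s: 19.88
ee_pos: [0.6261, 0.1077, 0.1195]
eef_rot: [0.37, 0.386, 0.828, -0.172]
force: [-0.2, -0.2, -1.0]
width: 0.411
grasp_force: 24.9
```

```bash
python3 look.py w7 .6185,.123,.04,.11,.15 .6185,.123,.04,.18,.21;python3 - <<'E'
from h import *
p,d=viewer.grab_frame("scene");cv2.imwrite("pics/s2.png",cv2.resize(p[100:400,140:540],None,fx=1.8,fy=1.8)[:,:,::-1])
P=cloud(cam("scene"),d)
for a,b in((.1,.13),(.17,.21)):
    X=P[(np.hypot(P[...,0]-.6185,P[...,1]-.123)<.04)&(P[...,2]>a)&(P[...,2]<b)];print(len(X),X.min(0),X.max(0))
E
```

```text
19.875 [0.6261 0.1077 0.1195] [[-0.429, 0.766, 0.479], [0.511, 0.643, -0.571], [-0.745, -0.0, -0.667]] [-1.    0.42  0.38  1.89  0.85  1.01 -0.48]
.6185,.123,.04,.11,.15 6162 lo [0.5845 0.1018 0.1104] hi [0.6363 0.1519 0.1497] mid [0.6104 0.1269 0.1301] circ [609. 128.] 31.5
.6185,.123,.04,.18,.21 few
179 [0.58924622 0.08780502 0.10001229] [0.64931662 0.12820335 0.12993339]
217 [0.57866504 0.10991337 0.17019849] [0.63364048 0.16253117 0.20958543]
```

View pics/s2.png

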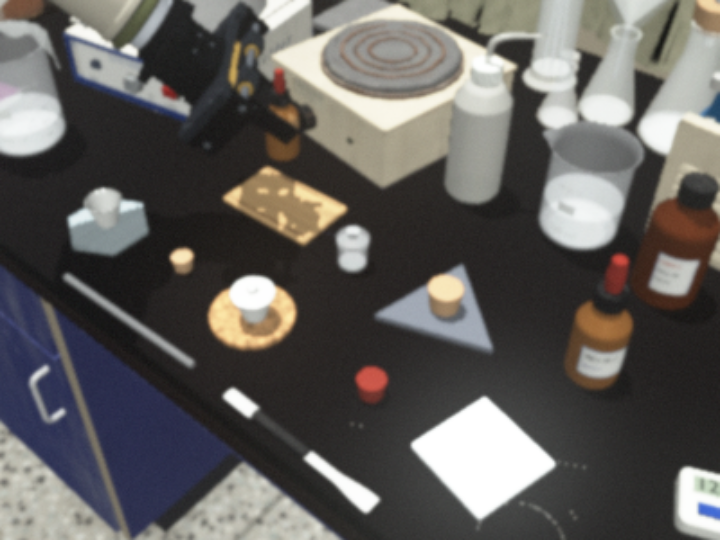

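Request:
{"name": "jog_arm", "arguments": {"increments": [[-1, 0.0015, 0.004, -0.03, 0, 0, 0], [-1, 0, 0, -0.02, 0, 0, 0], [-1, 0, 0, -0.01, 0, 0, 0], [-1, 0, 0, 0, 0, 0, 0], [-1, 0, 0, 0, 0, 0, 0]]}}

```text
time_s: 20.6
ee_pos: [0.6281, 0.1128, 0.0603]
eef_rot: [0.37, 0.385, 0.828, -0.172]
force: [-1.6, 0.7, -0.4]
width: 0.413
grasp_force: 24.9
```

Request:
{"name": "jog_arm", "arguments": {"increments": [[-1, 0, 0, -0.01, 0, 0, 0], [-1, 0, 0, -0.005, 0, 0, 0], [-1, 0, 0, 0, 0, 0, 0], [-1, 0, 0, 0, 0, 0, 0]]}}

```text
time_s: 21.1
ee_pos: [0.6278, 0.1128, 0.0445]
eef_rot: [0.37, 0.385, 0.828, -0.172]
force: [0.5, 1.1, -0.1]
width: 0.409
grasp_force: 25.0
```

Request:
{"name": "jog_arm", "arguments": {"increments": [[-0.1, 0, 0, 0, 0, 0, 0], [0, 0, 0, 0, 0, 0, 0], [0.2, 0, 0, 0, 0, 0, 0], [0.5, 0, 0, 0, 0, 0, 0], [1, 0, 0, 0, 0, 0, 0], [1, 0, 0, 0, 0, 0, 0], [1, 0, 0, 0, 0, 0, 0], [1, 0, 0, 0, 0, 0, 0]]}}

```text
time_s: 22.1
ee_pos: [0.6277, 0.1127, 0.0446]
eef_rot: [0.37, 0.385, 0.828, -0.172]
force: [-1.0, -0.5, 0.3]
width: 0.984
grasp_force: 0.0
```

Request:
{"name": "jog_arm", "arguments": {"increments": [[1, 0, 0, 0.02, 0, 0, 0], [1, 0, 0, 0.05, 0, 0, 0], [1, 0, 0, 0.05, 0, 0, 0], [1, 0, 0, 0.05, 0, 0, 0], [1, 0, 0, 0.03, 0, 0, 0], [1, 0, 0, 0, 0, 0, 0]]}}

```text
time_s: 22.85
ee_pos: [0.6285, 0.1128, 0.2484]
eef_rot: [0.37, 0.386, 0.827, -0.17]
force: [0.0, -0.3, -0.8]
width: 0.997
grasp_force: 0.0
```

```bash
python3 look.py w8 .6185,.123,.03,.045,.065 .6185,.123,.03,.095,.125 .62,.123,.09,.004,.014
```

```text
22.85 [0.6285 0.1128 0.2484] [[-0.427, 0.765, 0.482], [0.514, 0.644, -0.567], [-0.744, 0.006, -0.668]] [-1.01  0.25  0.39  1.78  0.81  1.2  -0.28]
.6185,.123,.03,.045,.065 1120 lo [0.6006 0.1084 0.0465] hi [0.635  0.1421 0.0649] mid [0.6178 0.1253 0.0557] circ [619. 124.] 18.8
.6185,.123,.03,.095,.125 565 lo [0.6125 0.1183 0.0952] hi [0.6229 0.129  0.1167] mid [0.6177 0.1237 0.106 ] circ [618. 123.] 6.3
.62,.123,.09,.004,.014 3043 lo [0.5802 0.0593 0.006 ] hi [0.6563 0.1379 0.0097] mid [0.6182 0.0986 0.0079] circ [619. 101.] 56.2
```

Request:
{"name": "jog_arm", "arguments": {"increments": [[1, -0.02, -0.011, 0.02, 0.107, 0.09, 0], [1, -0.02, -0.011, 0, 0.107, 0.09, 0], [1, -0.02, -0.011, 0, 0.107, 0.09, 0], [1, -0.02, -0.011, 0, 0.107, 0.09, 0], [1, -0.02, -0.011, 0, 0.107, 0.09, 0], [1, -0.02, -0.011, 0, 0.107, 0.09, 0], [1, -0.02, -0.011, -0.02, 0, 0, 0.174], [1, -0.02, -0.011, -0.02, 0, 0, 0.174]]}}

```text
time_s: 23.9
ee_pos: [0.4667, 0.0237, 0.2234]
eef_rot: [-0.0, 0.256, 0.967, -0.0]
force: [-0.2, -0.7, 0.7]
width: 1.001
grasp_force: 0.0
```

Request:
{"name": "jog_arm", "arguments": {"increments": [[1, 0, -0.005, -0.03, 0, 0, 0.174], [1, 0, 0, 0, 0, 0, 0.174], [1, 0, 0, 0, 0, 0, 0.174], [1, 0, 0, 0, 0, 0, 0], [1, 0, 0, 0, 0, 0, 0]]}}

```text
time_s: 24.52
ee_pos: [0.4674, 0.0197, 0.1943]
eef_rot: [0.0, 0.002, 1.0, 0.0]
force: [0.6, 0.3, 0.1]
width: 0.996
grasp_force: 0.0
```

```bash
python3 look.py w9 .463,.0195,.035,.03,.046 .466,.024,.07,.004,.014 .476,-.251,.09,.004,.014
```

```text
24.525 [0.4674 0.0197 0.1943] [[-1.0, 0.005, 0.0], [0.005, 1.0, 0.0], [-0.0, 0.0, -1.0]] [-0.7  -0.02  0.56  1.92  0.01  1.24  1.42]
.463,.0195,.035,.03,.046 1780 lo [ 0.4417 -0.0025  0.042 ] hi [0.4838 0.0397 0.0458] mid [0.4628 0.0186 0.0439] circ [463.  18.] 22.6
.466,.024,.07,.004,.014 4256 lo [ 0.4219 -0.0181  0.0061] hi [0.5062 0.0665 0.0097] mid [0.464  0.0242 0.0079] circ [464.  24.] 45.0
.476,-.251,.09,.004,.014 7473 lo [ 0.4269 -0.2977  0.005 ] hi [ 0.5137 -0.2009  0.0099] mid [ 0.4703 -0.2493  0.0075] circ [ 476. -251.] 62.6
```

Request:
{"name": "jog_arm", "arguments": {"increments": [[1, -0.0045, -0.001, -0.04, 0, 0, 0], [1, 0, 0, -0.05, 0, 0, 0], [1, 0, 0, -0.05, 0, 0, 0], [1, 0, 0, -0.03, 0, 0, 0], [1, 0, 0, -0.0115, 0, 0, 0], [1, 0, 0, 0, 0, 0, 0], [-1, 0, 0, 0, 0, 0, 0], [-1, 0, 0, 0, 0, 0, 0]], "grip_force": 15}}

```text
time_s: 25.58
ee_pos: [0.464, 0.019, 0.0141]
eef_rot: [0.001, 0.001, 1.0, 0.001]
force: [-0.6, -0.4, 0.0]
width: 0.855
grasp_force: 0.0
```

Request:
{"name": "jog_arm", "arguments": {"increments": [[-1, 0, 0, 0, 0, 0, 0], [-1, 0, 0, 0, 0, 0, 0], [-1, 0, 0, 0, 0, 0, 0], [-1, 0, 0, 0, 0, 0, 0]]}}

```text
time_s: 26.08
ee_pos: [0.4632, 0.0187, 0.0131]
eef_rot: [0.001, 0.001, 1.0, 0.0]
force: [-0.2, -1.1, 0.9]
width: 0.444
grasp_force: 14.8
```

Request:
{"name": "jog_arm", "arguments": {"increments": [[-1, 0, 0, 0.015, 0, 0, 0], [-1, 0, 0, 0.03, 0, 0, 0], [-1, 0, 0, 0.03, 0, 0, 0], [-1, 0.002, -0.045, 0, 0, 0, 0], [-1, 0.002, -0.045, 0, 0, 0, 0], [-1, 0.002, -0.045, 0, 0, 0, 0], [-1, 0.002, -0.045, 0, 0, 0, 0], [-1, 0.002, -0.045, 0, 0, 0, 0]]}}

```text
time_s: 27.08
ee_pos: [0.4733, -0.2076, 0.0891]
eef_rot: [0.001, 0.0, 1.0, 0.0]
force: [0.8, 0.3, 0.3]
width: 0.444
grasp_force: 14.9
```

Request:
{"name": "jog_arm", "arguments": {"increments": [[-1, 0.003, -0.045, 0, 0, 0, 0], [-1, 0, 0, -0.03, 0, 0, 0], [-1, 0, 0, -0.02, 0, 0, 0], [-1, 0, 0, -0.01, 0, 0, 0], [-1, 0, 0, 0, 0, 0, 0], [-1, 0, 0, 0, 0, 0, 0]]}}

```text
time_s: 27.82
ee_pos: [0.4768, -0.2511, 0.0289]
eef_rot: [0.001, 0.0, 1.0, 0.0]
force: [0.0, -0.7, -1.1]
width: 0.441
grasp_force: 14.9
```

Request:
{"name": "jog_arm", "arguments": {"increments": [[-1, 0, 0, -0.01, 0, 0, 0], [-1, 0, 0, -0.005, 0, 0, 0], [-1, 0, 0, 0, 0, 0, 0], [0, 0, 0, 0, 0, 0, 0], [0.2, 0, 0, 0, 0, 0, 0], [0.5, 0, 0, 0, 0, 0, 0], [1, 0, 0, 0, 0, 0, 0], [1, 0, 0, 0, 0, 0, 0]]}}

```text
time_s: 28.82
ee_pos: [0.4762, -0.2512, 0.0131]
eef_rot: [0.001, 0.001, 1.0, 0.0]
force: [-0.9, -0.0, 0.1]
width: 0.853
grasp_force: 0.0
```

Request:
{"name": "jog_arm", "arguments": {"increments": [[1, 0, 0, 0.04, 0, 0, 0], [1, 0, 0, 0.05, 0, 0, 0], [1, 0, 0, 0.05, 0, 0, 0], [1, 0, 0, 0.05, 0, 0, 0], [1, 0, 0, 0, 0, 0, 0], [1, 0, 0, 0, 0, 0, 0]]}}

```text
time_s: 29.58
ee_pos: [0.476, -0.2509, 0.2025]
eef_rot: [0.0, 0.0, 1.0, 0.001]
force: [0.3, 0.4, -0.0]
width: 1.0
grasp_force: 0.0
```

```bash
python3 look.py w10 .476,-.251,.035,.03,.046  .476,-.251,.09,.004,.014 .6,-.12,.035,.025,.08
```

```text
29.575 [ 0.476  -0.2509  0.2025] [[-1.0, 0.001, 0.001], [0.001, 1.0, 0.001], [-0.001, 0.001, -1.0]] [-0.32  0.18  0.81  1.76 -0.14  1.26  2.1 ]
.476,-.251,.035,.03,.046 1677 lo [ 0.4544 -0.2719  0.0418] hi [ 0.4965 -0.2302  0.0458] mid [ 0.4755 -0.251   0.0438] circ [ 476. -251.] 22.5
.476,-.251,.09,.004,.014 5727 lo [ 0.4266 -0.2995  0.0058] hi [ 0.5241 -0.2023  0.0099] mid [ 0.4753 -0.2509  0.0079] circ [ 476. -251.] 62.0
.6,-.12,.035,.025,.08 few
```

Request:
{"name": "jog_arm", "arguments": {"increments": [[1, 0.031, 0.0326, 0, 0, 0, -0.15], [1, 0.031, 0.0326, 0, 0, 0, -0.15], [1, 0.031, 0.0326, 0, 0, 0, -0.15], [1, 0.031, 0.0326, 0, 0, 0, -0.15], [1, 0, 0, -0.05, 0, 0, 0], [1, 0, 0, -0.05, 0, 0, 0], [1, 0, 0, 0, 0, 0, 0], [1, 0, 0, 0, 0, 0, 0]]}}

```text
time_s: 30.62
ee_pos: [0.6006, -0.1215, 0.1043]
eef_rot: [0.001, 0.296, 0.955, -0.0]
force: [0.1, 0.0, 1.4]
width: 0.995
grasp_force: 0.0
```

Request:
{"name": "jog_arm", "arguments": {"increments": [[1, 0, 0, -0.04, 0, 0, 0], [1, 0, 0, -0.035, 0, 0, 0], [1, 0, 0, -0.016, 0, 0, 0], [1, 0, 0, 0, 0, 0, 0], [-1, 0, 0, 0, 0, 0, 0], [-1, 0, 0, 0, 0, 0, 0], [-1, 0, 0, 0, 0, 0, 0], [-1, 0, 0, 0, 0, 0, 0]]}}

```text
time_s: 31.62
ee_pos: [0.6004, -0.1208, 0.0124]
eef_rot: [0.001, 0.296, 0.955, 0.0]
force: [-1.5, -0.3, 0.1]
width: 0.629
grasp_force: 0.0
```

Request:
{"name": "jog_arm", "arguments": {"increments": [[-1, 0, 0, 0, 0, 0, 0], [-1, 0, 0, 0, 0, 0, 0]]}}

```text
time_s: 31.88
ee_pos: [0.6002, -0.1208, 0.012]
eef_rot: [0.001, 0.296, 0.955, 0.0]
force: [0.6, -0.1, 0.7]
width: 0.417
grasp_force: 15.0
```

Request:
{"name": "jog_arm", "arguments": {"increments": [[-1, 0, 0, 0.02, 0, 0, 0], [-1, 0, 0, 0.04, 0, 0, 0], [-1, -0.027, 0.029, 0.01, 0, 0, 0], [-1, -0.027, 0.029, 0, 0, 0, 0], [-1, -0.027, 0.029, 0, 0, 0, 0], [-1, -0.027, 0.029, 0, 0, 0, 0], [-1, -0.027, 0.029, 0, 0, 0, 0], [-1, 0, 0, -0.03, 0, 0, 0]]}}

```text
time_s: 32.88
ee_pos: [0.4659, 0.0276, 0.0545]
eef_rot: [0.002, 0.294, 0.956, 0.003]
force: [1.8, 0.5, -0.1]
width: 0.418
grasp_force: 15.0
```

Request:
{"name": "jog_arm", "arguments": {"increments": [[-1, 0, 0, -0.02, 0, 0, 0], [-1, 0, 0, 0, 0, 0, 0], [-1, 0, 0, 0, 0, 0, 0], [-1, 0, 0, 0, 0, 0, 0]]}}

```text
time_s: 33.38
ee_pos: [0.4659, 0.0242, 0.0331]
eef_rot: [0.001, 0.296, 0.955, 0.001]
force: [-0.5, 0.3, -0.3]
width: 0.414
grasp_force: 15.0
```

Request:
{"name": "jog_arm", "arguments": {"increments": [[-1, -0.001, 0, -0.015, 0, 0, 0], [-1, 0, 0, -0.006, 0, 0, 0], [-1, 0, 0, 0, 0, 0, 0], [0, 0, 0, 0, 0, 0, 0], [0.2, 0, 0, 0, 0, 0, 0], [0.5, 0, 0, 0, 0, 0, 0], [1, 0, 0, 0, 0, 0, 0], [1, 0, 0, 0, 0, 0, 0]]}}

```text
time_s: 34.38
ee_pos: [0.4642, 0.0242, 0.0111]
eef_rot: [0.001, 0.296, 0.955, 0.0]
force: [0.7, -0.1, 0.5]
width: 0.856
grasp_force: 0.0
```

Request:
{"name": "jog_arm", "arguments": {"increments": [[1, 0, 0, 0.04, 0, 0, 0], [1, 0, 0, 0.05, 0, 0, 0], [1, 0, 0, 0.05, 0, 0, 0], [1, 0, 0, 0.05, 0, 0, 0], [1, 0, 0, 0, 0, 0, 0], [1, 0, 0, 0, 0, 0, 0]]}}

```text
time_s: 35.12
ee_pos: [0.4639, 0.0242, 0.2006]
eef_rot: [0.0, 0.296, 0.955, 0.0]
force: [-1.0, 0.3, 0.2]
width: 0.998
grasp_force: 0.0
```

```bash
python3 look.py w11 .465,.024,.035,.02,.046  .466,.024,.07,.004,.014 ; python3 - <<'E'
from h import *
p,d=viewer.grab_frame("scene");cv2.imwrite("pics/s3.png",p[:,:,::-1])
E
```

```text
35.125 [0.4639 0.0242 0.2006] [[-0.825, 0.565, 0.001], [0.565, 0.825, 0.0], [-0.001, 0.001, -1.0]] [-0.98 -0.07  0.81  1.93  0.05  1.25  0.79]
.465,.024,.035,.02,.046 1154 lo [0.4467 0.0069 0.034 ] hi [0.4804 0.0409 0.0375] mid [0.4635 0.0239 0.0357] circ [464.  24.] 18.3
.466,.024,.07,.004,.014 4782 lo [ 0.4218 -0.0176  0.0061] hi [0.5057 0.0664 0.0096] mid [0.4638 0.0244 0.0079] circ [464.  24.] 45.0
```

View pics/s3.png

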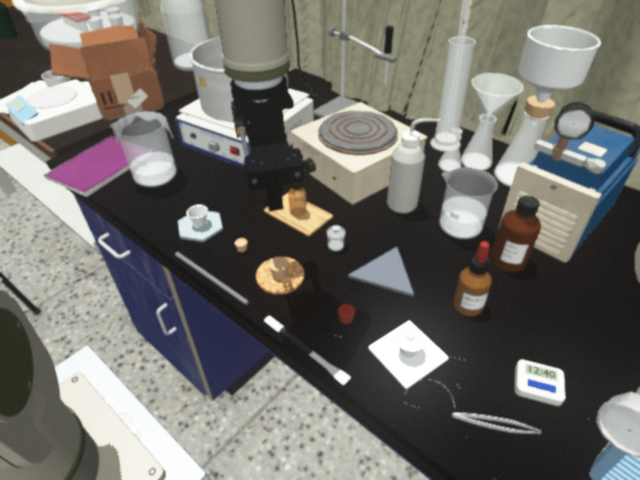

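All four pieces are upright on their own stands: the cup (198,217), bottle (297,203), stopper (281,272) and lidded crucible (410,345). The tri plate (387,275) is empty and the arm is clear, so I'm handing in.

```bash
python3 -c "
from rig import arm
print(arm.finish_job())"
```

```text
the job is handed in; nothing more can be done
None
```

All four pieces stand upright on their own stands, each within about 2 mm of the middle by camera; the three-sided plate is empty, and the job was handed in at about 35 s.

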